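# Break the vacuum and ease a moulded ski tip off its mould with a demoulding wedge

## Robot

A 6-joint arm with a two-finger parallel gripper is mounted at the origin on the work surface. World frame = base frame: x ahead of the robot, y to its left, z up, the work surface at z = 0. Lengths are in mm, angles in rad, forces in N, time in s.
With the tool pointing down it reaches from about 350 to 975 mm from the base axis. Payload 7.1 kg.
Tool frame: the origin (TCP) lies at the very end of the fingers, on their centre line; the grasp point (between the pads) lies 19 mm behind it (ctrl.pinch_z is the z of the grasp point in the tool frame, in mm); z points along the fingers, y is the direction in which the jaws open and shut (so a half turn about z gives the same grasp; the last joint's range is limited). The gripper opens to 88 mm and grips with 3 to 60 N. Pads are 20 mm wide; open, the fingers measure 115 mm over their backs; the gripper's body (75 mm by 178 mm) begins 61 mm behind the grasp point.
Start: joints at [-1.223, 0.423, 1.63, -0, 1.089, -0.019], TCP at [224.16, -583.401, 222.675] pointing down, gripper open.
Joint ranges: [-3, 3], [-0.9, 2.11], [0.09, 2.58], [-1.31, 4.45], [0.11, 2.69], [-2.54, 2.54]. Speed limits (rad/s): [2.39, 2.39, 3.01, 3.14, 3.14, 3.14].

## Interface

Orientations are given as a rotation vector (axis times angle).
In Python, from workcell import get_obs, optics, ctrl gives the robot as it stands.
- The arm moves only by the shell command python3 -m jog 'ROWS'. ROWS is a JSON object of lists of equal length, an entry for each row: "delta_rot": the turn, a rotation vector about the tool's x, y, z in rad, a list of three; "translation": the shift along the tool's x, y, z in mm, a list of three; "hand": the opening, from -1 (shut) to 1 (fully open). In form: {"delta_rot": [[rx, ry, rz], ...], "translation": [[x, y, z], ...], "hand": [hand, ...]}. A call has 1 to 5 rows; each row is the pose to reach, as a shift and turn from the pose commanded when the call began, along the tool's axes at that moment; what a row does not reach only later rows make up. A row lasts 1/10 s, in which the tool goes at most 50 mm and 8.59 degrees, less where a joint would pass 70% of its speed; a pose out of reach is approached as far as the arm can. A call with a gripper value outside its range is refused whole. The fingers move at their own pace and stop on an object; the grip force is fixed at half the most. Time passes only in rows, so rows that repeat a pose let the fingers close. It gives the time, the measured TCP pose, the force and the opening at its end, in the units of the state.
- get_obs(): the state, without advancing time (a new reading comes with each control period).
- optics.get_image(name): name is "scene" or "top" or "wrist"; returns the picture (420x560x3 uint8, red, green, blue); there is no depth.
- optics.calibration(name): a dict with "intrinsics" (3x3 intrinsics, pixels), "k1" (the pictures are not rectified: a ray, as slopes to the right and down, at radius r is drawn at 1 + k1 r^2 times it, then the intrinsics apply), "cam_to_world" (4x4, takes a point from camera to world coordinates). Camera axes: x right, y up, looking along -z (the intrinsics and any distortion apply to the point x, -y, -z); pixel columns grow to the right and rows downward; lengths in mm; the calibration is good to about 2 mm. A picture is of the moment at which its call begins: read the wrist's pose just before it. calibration takes no time and is no camera call; for the wrist camera it gives the pose at the moment of the call.
- ctrl.close_job(): hands the job in, once; it reports no verdict.
The state is a dict: "t": time; "qpos": joint angles; "qvel": joint speeds; "joint_torque": joint torques, N m; "ee_pos": TCP position; "orientation": TCP orientation; "ft_force": force on the tool from outside, world axes, zero at the start; "moment": the same for the moment, N m; "width": finger opening in mm.
Only numpy, scipy, OpenCV 4.12 (cv2) and the standard library are available. Lean on these libraries where they do the work, as an engineer would, in place of code of your own. Each camera call takes 0.05 s, during which the arm holds its last target. There are 200 camera calls.

## Task

The black ski tip is still held down on its aluminium vacuum mould: first turn the red lever of the vent valve from shut to half open, 45 degrees, to let the air in, and leave it there. Then take the yellow demoulding wedge, lay it flat on the ledge in front of the mould and push it, thin end first, into the pry slot under the square end of the ski tip until that end just lifts, about 4 mm clear of the mould and no more. Finish there, still gripping the wedge so that it alone holds the end up while the air creeps in; do not handle the ski tip or disturb the other things on the bench.

Things in the scene. Friction and masses are not known exactly. Their poses are not given: they have to be found in the camera images.
- mould: aluminium vacuum mould, 150 mm wide, fixed. Origin: at bench height under the middle of the front end of the forming face; x runs along the ski to the upturned tip, y left, z up. Forming face 32 mm above the bench, flat for x = 0 to 160 mm, then curving up to a steel tip stop (x = 276 to 285 mm, 94 mm high). In front, x = -120 to 0 mm, a flat ledge 20 mm high, full width; two dark lines on it lead into the pry slot
- pry_slot (a point): middle of the pry slot's mouth, on its floor: 20 mm above the mould's origin, axes as the mould. The slot carries the ledge on, at the same level, under the ski tip: 50 mm wide (y = -25 to 25), 85 mm deep (x = 0 to 85), 12 mm high under the ski tip
- valve_axis (a point): turning axis of the vent valve's lever, at the lever's height: mould frame x = 50, y = -125, z = 58 mm; axes as the mould. A brass ball valve (35 mm thick) under the lever on the mould's right side, with a copper silencer out to mould y = -181 mm. Also on the mould: guide dowels 12 mm high by the ski's sides; on its left a gauge, 67 mm high, at x = 200, y = 105, and a suction coupler
- vent_valve (a joint): angle of the vent valve's lever in rad: 0 = shut, lever pointing along the mould's -x (towards the ledge end); pi/4 = half open; pi/2 = wide open, lever pointing along the mould's -y, away from the mould. Opening turns it anticlockwise seen from above. Stops at 0 and pi/2; stiff enough (about 0.15 N m) to stay where it is left; starts between 0 and 0.15
- lever_grip (a point): middle of the red grip of the valve lever, on its centre line, 58 mm above the bench and 68 mm from the lever's turning axis. The grip is 68 mm long (32 to 100 mm from the axis), 14 mm wide, 12 mm high; the point turns with the lever, its x axis points along the lever towards the turning axis, z up.
- ski_tip: moulded ski tip, black with an orange stripe, loose, about 0.6 kg, 275 mm long, 110 mm wide, 8 mm thick. Origin: middle of the lower edge of its square end; x runs towards the upturned tip, z up. It starts lying on the mould with this origin at x = 0, y = 0, z = 32 mm in the mould's frame; stop and dowels keep it from sliding on or sideways. Its height above those 32 mm is the lift of the square end
- wedge: demoulding wedge of yellow plastic, loose, about 110 g, 115 mm long, 30 mm wide. Origin: middle of its flat underside; x towards the thin nose. The ramp runs from the nose (x = +57.5 mm, 5 mm thick) rising 16 mm over 75 mm to x = -17.5 mm (21 mm thick); behind it stands the grip block, x = -57.5 to -17.5 mm, 30 mm wide, 45 mm high. It starts flat on the bench, beside the mould on either side
- wedge_grip (a point): centre of the wedge's grip block (40 x 30 x 45 mm): 22.5 mm above the wedge's underside, 95 mm behind its nose; axes as the wedge
- wedge_nose (a point): middle of the lower edge of the wedge's nose, at its underside; axes as the wedge
- tape: roll of blue tape, lying flat, 92 mm across, 25 mm high, origin under its centre; to be left alone
- wax_tin: round tin with a green lid, 73 mm across, 34 mm high, origin under its centre; to be left alone
- glue_bottle: white glue bottle with a black nozzle, 54 mm across, 160 mm high, origin under its centre; to be left alone
- spring_clamp: spring clamp lying flat, about 145 x 90 x 16 mm, origin under its pivot; to be left alone
- brush: brush lying flat, 190 mm long, origin under it; to be left alone
Things that resemble listed ones, but are neither listed nor needed, are in the scene too. What is meant by the wedge is not blue, and is the larger of those in its own colour.

How it is judged (in metres and radians):
On the way, in this order (a step that is already met when the one before it is completed fails the run):
1. the vent valve is set half open (45 degrees, within 10) while the ski tip still lies on the mould (value of joint vent_valve between 0.61 and 0.96 rad and z of ski_tip in the frame of mould below 0.0332 m), for 0.3 s.
2. the wedge, flat on the ledge and pushed into the pry slot, lifts the square end of the ski tip 2 to 7 mm (x of wedge_nose in the frame of mould above 0.03 m and z of wedge_nose in the frame of mould between 0.0165 and 0.0235 m and angle between wedge_grip's own z axis and vertical below 0.07 rad and z of ski_tip in the frame of mould between 0.034 and 0.039 m and contact force between ski_tip and wedge above 0.5 N), for 0.3 s.
At the end, for the whole second after the job is handed in: Valve at 45 degrees within 10; wedge gripped (over 1.5 N), flat on the ledge within 3.5 mm, nose 30 mm or more into the slot, carrying (over 0.5 N) the square end 2 to 7 mm above the forming face; ski tip level across, still, moved under 12 mm, untouched by the robot (all of step 2 and value of joint vent_valve between 0.61 and 0.96 rad and contact force between each of the arm, the fingers and ski_tip below 0.3 N and contact force between the fingers and wedge above 1.5 N and angle between ski_tip's own y axis and vertical between 1.5408 and 1.6008 rad and distance of ski_tip from where it was at the start of the episode below 0.012 m and linear speed of each of ski_tip, wedge below 0.01 m/s); the arm keeps its last pose, push and grip.
It fails at once if the square end of the ski tip was lifted more than 10 mm (z of ski_tip in the frame of mould above 0.042 m).
It fails at once if the robot pressed on the ski tip (over 5 N) (contact force between the arm and ski_tip above 5 N).
It fails at once if a bystander was disturbed (moved over 30 mm) (distance of any of tape, wax_tin, glue_bottle, spring_clamp, brush from where it was at the start of the episode above 0.03 m).
It also fails if it takes over 56 s, if anything falls off the work surface, if the arm or the gripper's body presses on something with over 40 N, if the wrist force passes 120 N, or if a joint passes its speed limit or range.

## Working session

There is one attempt and no reset: what is moved stays moved. The work goes in short steps, Python scripts to look and compute and a shell command to move; the robot and the scene stay as the last step left them, time stands still between calls to the robot, and variables do not carry over. Pictures are saved under pics/ and viewed, about 8 in all and at most 12, crops included, and the job is handed in when it is done.

```bash
mkdir -p pics
cat > h.py <<'E'
import numpy as np, cv2
from workcell import get_obs, optics, ctrl
from scipy.spatial.transform import Rotation as R
def snap(cam,fn):
    im=optics.get_image(cam); cv2.imwrite('pics/'+fn,im[:,:,::-1]); return im
def ray(c,uv):
    K=np.array(c['intrinsics']);T=np.array(c['cam_to_world']);k=c['k1']
    p=np.linalg.solve(K,[uv[0],uv[1],1]); d=p[:2]; s=d.copy()
    for _ in range(30): s=d/(1+k*(s@s))
    return T[:3,3],T[:3,:3]@np.array([s[0],-s[1],-1])
def at(c,uv,z):
    o,d=ray(c,uv); return o+d*(z-o[2])/d[2]
def px(c,P):
    K=np.array(c['intrinsics']);T=np.array(c['cam_to_world'])
    q=T[:3,:3].T@(np.array(P,float)-T[:3,3]); s=np.array([q[0],-q[1]])/-q[2]
    s=s*(1+c['k1']*(s@s)); return (K@[s[0],s[1],1])[:2]
E
python3 - <<'E'
from h import *
a=snap('top','top0.png');b=snap('scene','scene0.png')
cv2.imwrite('pics/top0b.png',cv2.resize(a,(800,600),interpolation=cv2.INTER_CUBIC)[:,:,::-1])
for n in('top','scene'):
    c=optics.calibration(n);print(n,np.round(c['cam_to_world'],3).tolist(),np.round(c['intrinsics'],1).tolist(),c['k1'])
print(get_obs())
E
```

```text
top [[0.025, 0.991, -0.131, 349.569], [-1.0, 0.026, 0.005, 30.203], [0.008, 0.131, 0.991, 1413.195], [0.0, 0.0, 0.0, 1.0]] [[457.6, 0.0, 280.3], [0.0, 457.6, 213.9], [0.0, 0.0, 1.0]] 0.01779606241288106
scene [[-0.464, -0.706, 0.535, 1196.764], [0.886, -0.371, 0.278, 357.258], [0.002, 0.603, 0.798, 1052.374], [0.0, 0.0, 0.0, 1.0]] [[485.5, 0.0, 274.4], [0.0, 485.5, 205.9], [0.0, 0.0, 1.0]] -0.0471268505965041
{'t': 0.1, 'qpos': array([-1.22297354e+00,  4.23728888e-01,  1.63060785e+00, -2.29891954e-06,
        1.08862040e+00, -1.90160542e-02]), 'qvel': array([-0.00034693, -0.00350023, -0.00229484, -0.00068594, -0.00013688,
        0.00261626]), 'joint_torque': array([-2.25916547e-04, -5.45615637e+01, -2.74323857e+01,  6.44747377e-02,
        1.87697721e-02, -4.97717579e-06]), 'ee_pos': array([ 224.00797127, -582.93474013,  222.00387619]), 'orientation': array([-3.08757134e+00, -5.72759737e-01,  3.53788432e-04]), 'ft_force': array([-0.55367569, -0.33835293, -0.3773244 ]), 'moment': array([ 0.007404  ,  0.06357947, -0.01835304]), 'width': 87.89819273983403}
```

View pics/top0b.png

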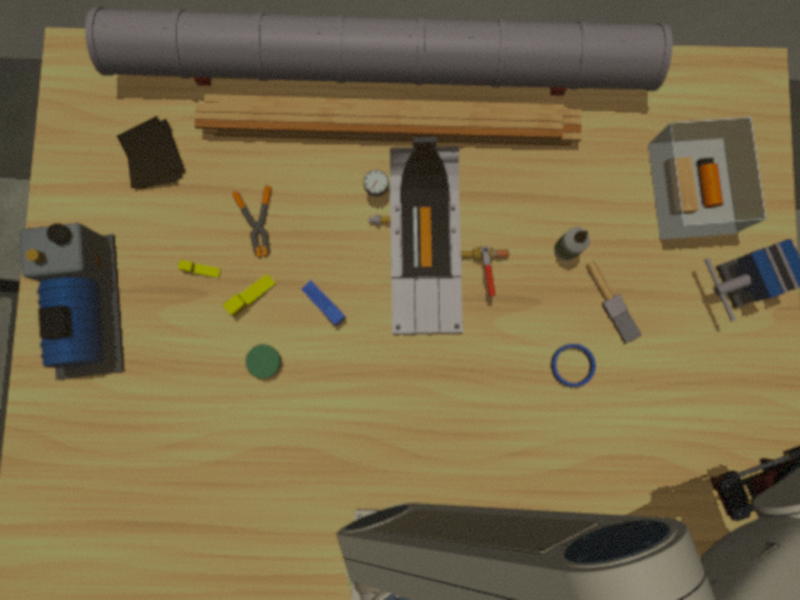

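View pics/scene0.png

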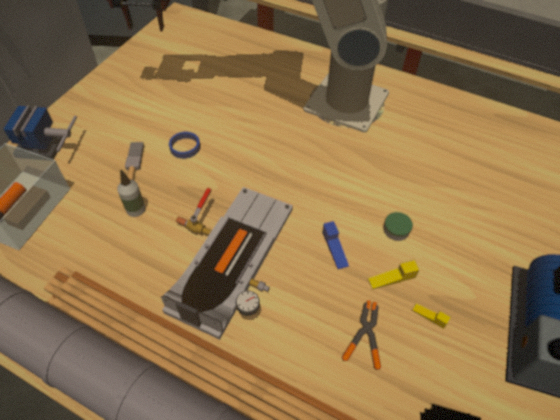

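The top picture (800x600) shows the mould at about (425,240), tip pointing up, and the valve with its red lever at (488,250–295). There are three wedge-like things: blue (323,303), small yellow (200,269) and larger yellow (250,296). The larger yellow one fits the description. I'll enlarge to confirm.

Run:
```python
from h import *
a=cv2.imread('pics/top0.png')
c=cv2.resize(a[95:240,120:365],None,fx=3.2,fy=3.2,interpolation=cv2.INTER_CUBIC)
c=cv2.convertScaleAbs(c,alpha=1.4,beta=10)
cv2.imwrite('pics/topc.png',c);print(c.shape)
```

```text
(464, 784, 3)
```

View pics/topc.png

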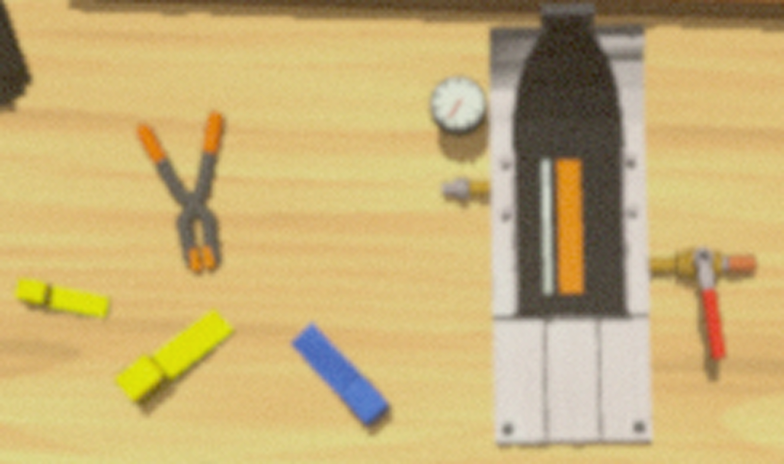

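The crop confirms it. The larger yellow wedge has its nose at (223,320) and grip block at (140,380). The small yellow one is at (62,298) and the blue one at (340,375). Ledge corners are (498,443) and (651,441), the ledge/face edge is at y=317, and the lever pivot is at (704,258) with the lever tip at (718,357).

Run:
```python
from h import *
c=optics.calibration('top')
f=lambda x,y,z:at(c,(120+(x+.5)/3.2-.5,95+(y+.5)/3.2-.5),z)
P={'FL':(498,443,20),'FR':(651,441,20),'EL':(493,317,32),'ER':(648,317,32),'BL':(489,28,60),'l0':(547,440,20),'l1':(545,322,20),'r0':(601,437,20),'r1':(599,322,20),
'pivot':(704,258,64),'g0':(709,290,64),'g1':(718,357,64),'n1':(212,311,5),'n2':(234,330,5),'b1':(117,380,45),'b2':(138,404,45),'b3':(163,382,45),'b4':(143,356,45)}
W={k:f(*v) for k,v in P.items()}
for k,v in W.items():print(k,v.round(1))
m0=(W['FL']+W['FR'])/2;m1=(W['EL']+W['ER'])/2
d=np.mean([W['l1']-W['l0'],W['r1']-W['r0']],0);yw=np.degrees(np.arctan2(d[1],d[0]));
e=(W['FL']-W['FR']);e2=W['EL']-W['ER'];print('m',m0,m1,'dist',np.linalg.norm((m1-m0)[:2]),'yaw lines',yw,'front',np.degrees(np.arctan2(-e[0],e[1])),np.degrees(np.arctan2(-e2[0],e2[1])),'m0m1',np.degrees(np.arctan2(*(m1-m0)[1::-1])))
L=W['g1']-W['g0'];print('lever',np.linalg.norm(L),np.degrees(np.arctan2(L[1],L[0])))
n=(W['n1']+W['n2'])/2;b=np.mean([W[k] for k in('b1','b2','b3','b4')],0);v=n-b
print('wedge',n,b,np.linalg.norm(v[:2]),np.degrees(np.arctan2(v[1],v[0])))
print(optics.calibration('wrist'))
```

```text
FL [474.1  37.5  20. ]
FR [ 479.8 -108.5   20. ]
EL [593.8  45.4  32. ]
ER [ 597.7 -102.9   32. ]
BL [870.6  56.5  60. ]
l0 [478.2  -9.2  20. ]
l1 [592.4  -4.7  20. ]
r0 [482.4 -60.7  20. ]
r1 [593.8 -56.8  20. ]
pivot [ 649.7 -151.7   64. ]
g0 [ 619.2 -156.7   64. ]
g1 [ 555.9 -165.6   64. ]
n1 [597.3 319.4   5. ]
n2 [579.1 297.1   5. ]
b1 [522.1 396.7  45. ]
b2 [499.9 375.7  45. ]
b3 [521.3 353.5  45. ]
b4 [545.5 373.7  45. ]
m [476.98455547 -35.49067537  20.        ] [595.78989434 -28.73504349  32.        ] dist 118.99725671791961 yaw lines 2.10962097213814 front 2.230180388971119 1.5115375000759772 m0m1 3.2545070957542936
lever 63.9185301311563 -172.00991905852015
wedge [588.17051079 308.24420188   5.        ] [522.22363806 374.89895038  45.        ] 93.7648416020997 -45.30586284685174
{'intrinsics': array([[322.10095322,   0.        , 278.81778957],
       [  0.        , 322.10095322, 209.57333444],
       [  0.        ,   0.        ,   1.        ]]), 'k1': -0.02483284026061226, 'cam_to_world': array([[ 3.57613095e-01,  8.93080629e-01,  2.72983266e-01,
         2.99209131e+02],
       [-9.33869648e-01,  3.42179688e-01,  1.03925656e-01,
        -5.53822708e+02],
       [-5.95338587e-04, -2.92095962e-01,  9.56388830e-01,
         3.83488781e+02],
       [ 0.00000000e+00,  0.00000000e+00,  0.00000000e+00,
         1.00000000e+00]])}
```

```bash
cat >> h.py <<'E'
def to(x,y,z,yaw):
    "delta in tool axes to TCP x,y,z pointing down with tool x at yaw deg"
    o=get_obs(); R0=R.from_rotvec(o['orientation']); a=np.radians(yaw)
    Rt=R.from_matrix(np.array([[np.cos(a),np.sin(a),0],[np.sin(a),-np.cos(a),0],[0,0,-1]]).T)
    print('t',round(o['t'],2),'trans',R0.inv().apply(np.array([x,y,z])-o['ee_pos']).round(1),'rot',(R0.inv()*Rt).as_rotvec().round(3),'F',o['ft_force'].round(1),'w',round(o['width'],1))
E
python3 -c "
from h import *
to(560,-162,220,8)"
```

```text
t 0.1 trans [ 464.6 -272.4    2.4] rot [-0.001  0.     0.227] F [-0.6 -0.3 -0.4] w 87.9
```

```bash
python3 -m jog '{"delta_rot":[[0,0,0.1],[0,0,0.2],[0,0,0.227],[0,0,0.227],[0,0,0.227]],"translation":[[40,-23,0],[80,-46,0],[120,-70,0],[160,-93,0],[200,-117,0]],"hand":[0,0,0,0,0]}'; python3 -c "
from h import *
to(560,-162,220,8)"
```

```text
t: 0.6
ee_pos: [369.6, -400.9, 222.4]
orientation: [-3.134, -0.219, 0.0]
ft_force: [-0.1, -0.4, -0.1]
width: 51.3
t 0.6 trans [ 221.7 -210.1    2.5] rot [-0.  0. -0.] F [-0.1 -0.4 -0.1] w 51.3
```

```bash
python3 -m jog '{"delta_rot":[[0,0,0],[0,0,0],[0,0,0],[0,0,0],[0,0,0]],"translation":[[33,-32,0],[66,-63,0],[100,-95,0],[133,-127,0],[166,-158,0]],"hand":[0,0,0,0,0]}'
python3 -m jog '{"delta_rot":[[0,0,0],[0,0,0],[0,0,0]],"translation":[[33,-31,1],[56,-52,2],[56,-52,2]],"hand":[0,0,0]}'
python3 - <<'E'
from h import *
to(579,-162,160,8)
c=optics.calibration('wrist');snap('wrist','w1.png')
for n,P in dict(pivot=(650.5,-151.8,64),g1=(550.5,-165.8,64),EL=(594,45.4,32),FR=(480,-108,20)).items():print(n,px(c,P).round())
E
```

```text
t: 1.1
ee_pos: [512.0, -221.1, 222.5]
orientation: [-3.134, -0.22, 0.001]
ft_force: [0.1, -0.7, -0.5]
width: 43.5
t: 1.4
ee_pos: [561.3, -160.6, 220.2]
orientation: [-3.133, -0.226, -0.0]
ft_force: [0.8, -1.7, -0.2]
width: 43.7
t 1.4 trans [17.3  3.9 60.2] rot [-0.001 -0.     0.004] F [ 0.8 -1.7 -0.2] w 43.7
pivot [283. 102.]
g1 [283. 205.]
EL [ 92. 131.]
FR [227. 244.]
```

View pics/w1.png

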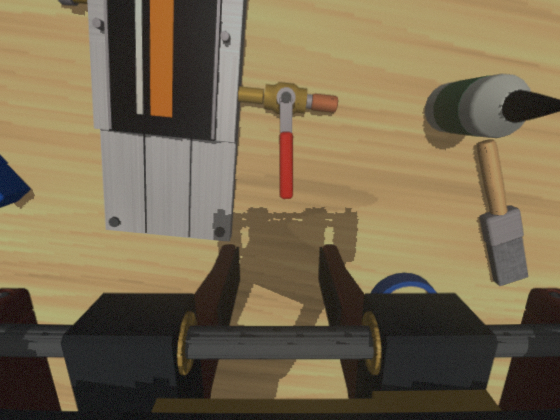

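The wrist view shows the pivot at (286,98), the red grip from (286,133) to (286,198), ledge corners at (106,230) and (232,240), and slot lines at (146,234)–(145,136) and (191,237)–(190,140).

Run:
```python
from h import *
c=optics.calibration('wrist')
for n,u,v,z in [('pivot',286,98,66),('g0',286,133,64),('g1',286,197,64),('FL',106,230,20),('FR',232,240,20),('l0',146,233,20),('l1',145,136,20),('r0',191,236,20),('r1',190,140,20),('EL',101,129,32),('ER',239,140,32)]: print(n,at(c,(u,v),z).round(1))
```

```text
pivot [ 652.5 -155.2   66. ]
g0 [ 620.9 -160.    64. ]
g1 [ 557.9 -169.4   64. ]
FL [475.3  36.7  20. ]
FR [ 484.2 -115.3   20. ]
l0 [478.4 -11.6  20. ]
l1 [593.4  -7.8  20. ]
r0 [482.3 -65.8  20. ]
r1 [596.  -57.5  20. ]
EL [595.9  34.4  32. ]
ER [ 604.7 -112.4   32. ]
```

```bash
python3 -c "
from h import *
to(580,-164,42,8.3)"
```

```text
t 1.45 trans [ 19.6   4.8 178.1] rot [-0.     0.001 -0.002] F [-0.5 -0.8 -0. ] w 43.9
```

```bash
python3 -m jog '{"delta_rot":[[0,0,0],[0,0,0],[0,0,0],[0,0,0],[0,0,0]],"translation":[[20,5,40],[20,5,80],[20,5,120],[20,5,155],[20,5,178]],"hand":[0,0,0,0,0]}'
python3 -m jog '{"delta_rot":[[0,0,0],[0,0,0],[0,0,0],[0,0,0],[0,0,0]],"translation":[[0,0,0],[0,0,0],[0,0,0],[0,0,0],[0,0,0]],"hand":[-1,-1,-1,-1,-1]}'
python3 - <<'E'
from h import *
o=get_obs();print(o['ee_pos'],o['width'],o['ft_force'])
# arc: rotate about pivot by +dth
p=np.array([651.5,-154.]);e=o['ee_pos'][:2];v=e-p;print('r',np.hypot(*v),'dir',np.degrees(np.arctan2(v[1],v[0])))
R0=R.from_rotvec(o['orientation'])
for k in range(1,7):
    a=np.radians(6.6*k);w=np.array([[np.cos(a),-np.sin(a)],[np.sin(a),np.cos(a)]])@v+p-e
    print(k,R0.inv().apply([w[0],w[1],0]).round(1),-round(a,3))
E
```

```text
t: 1.95
ee_pos: [577.5, -166.5, 39.9]
orientation: [-3.133, -0.217, 0.006]
ft_force: [-0.1, 0.1, -0.1]
width: 43.9
t: 2.45
ee_pos: [580.8, -165.8, 44.3]
orientation: [3.133, 0.22, 0.003]
ft_force: [-0.8, 2.6, 5.6]
width: 13.6
[ 580.7882378  -165.840789     44.27606089] 13.621798841511628 [-0.81020601  2.593564    5.6328481 ]
r 71.69628719521855 dir -170.4939323678248
1 [0.7 8.2 0. ] -0.115
2 [ 2.3 16.3  0. ] -0.23
3 [ 4.9 24.2  0. ] -0.346
4 [ 8.3 31.7  0. ] -0.461
5 [12.6 38.7  0.1] -0.576
6 [17.6 45.3  0.1] -0.691
```

```bash
python3 -m jog '{"delta_rot":[[0,0,-0.115],[0,0,-0.23],[0,0,-0.346],[0,0,-0.461],[0,0,-0.576]],"translation":[[0.7,8.2,0],[2.3,16.3,0],[4.9,24.2,0],[8.3,31.7,0],[12.6,38.7,0]],"hand":[-1,-1,-1,-1,-1]}'
python3 -c "
from h import *
a=np.radians(48.0);to(651.5-71.7*np.cos(a),-154-71.7*np.sin(a),44,48.0)"
```

```text
t: 2.95
ee_pos: [598.6, -203.3, 44.4]
orientation: [2.938, 1.106, 0.002]
ft_force: [-2.2, -2.1, 5.0]
width: 13.7
t 2.95 trans [1.1 6.2 0.4] rot [ 0.002 -0.    -0.118] F [-2.2 -2.1  5. ] w 13.7
```

Finish the arc, let it settle, release, then rise and look.

```bash
python3 -m jog '{"delta_rot":[[0,0,-0.118],[0,0,-0.118],[0,0,-0.118],[0,0,-0.118],[0,0,-0.118]],"translation":[[1.1,6.5,0],[1.1,6.5,0],[1.1,6.5,0],[1.1,6.5,0],[1.1,6.5,0]],"hand":[-1,-1,-1,-1,0]}'
python3 -m jog '{"delta_rot":[[0,0,0],[0,0,0],[0,0,0]],"translation":[[0,0,0],[0,0,0],[0,0,0]],"hand":[0,0,0]}'
python3 -m jog '{"delta_rot":[[0,0,0],[0,0,0],[0,0,0],[0,0,0],[0,0,0]],"translation":[[0,0,30],[0,0,0],[0,0,0],[0,0,0],[0,0,0]],"hand":[0,0,0,0,0]}' >/dev/null --help 2>&1; python3 -c "
from h import *
to(540,-180,200,48)"
```

```text
t: 3.45
ee_pos: [603.7, -207.5, 43.9]
orientation: [2.871, 1.27, 0.002]
ft_force: [-0.5, 0.1, -0.3]
width: 18.6
t: 3.75
ee_pos: [602.9, -206.1, 42.7]
orientation: [-2.872, -1.273, 0.0]
ft_force: [0.5, -0.1, 0.5]
width: 42.1
t 3.75 trans [ -22.9  -64.2 -157.3] rot [-0.     0.    -0.004] F [ 0.5 -0.1  0.5] w 42.1
```

```bash
python3 -m jog '{"delta_rot":[[0,0,0],[0,0,0],[0,0,0],[0,0,0],[0,0,0]],"translation":[[0,0,-30],[0,0,-70],[0,0,-110],[-12,-30,-150],[-23,-64,-180]],"hand":[0,0,0,0,1]}'
python3 - <<'E'
from h import *
im=snap('top','t2.png')
c=cv2.resize(im[150:215,290:365],None,fx=8,fy=8,interpolation=cv2.INTER_CUBIC)
w=snap('wrist','w2.png')
cv2.imwrite('pics/c2.png',np.hstack([cv2.resize(c,(420,420)),w[:,140:520]])[:,:,::-1])
to(523,374,200,135)
E
```

```text
t: 4.25
ee_pos: [540.5, -180.6, 224.7]
orientation: [2.871, 1.272, 0.003]
ft_force: [-0.1, 1.1, 0.7]
width: 49.1
t 4.35 trans [ 399.4 -383.7   26. ] rot [ 0.005  0.002 -1.522] F [-0.2 -0.6  0. ] w 56.1
```

View pics/c2.png

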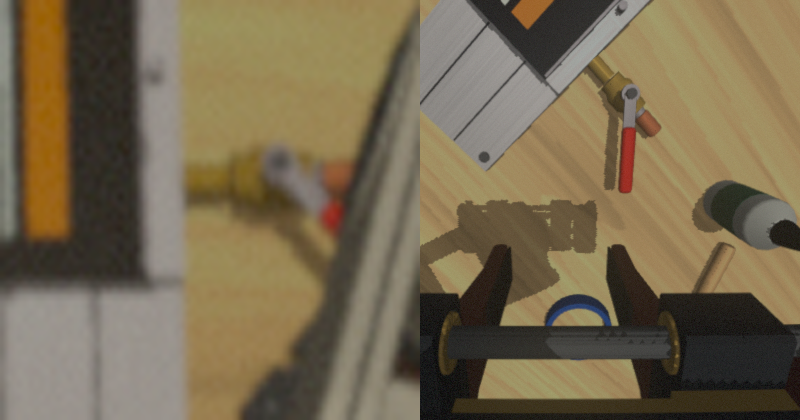

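The lever now points roughly along the image vertical: pivot at wrist pixel (351,93), grip tip at (346,191). The mould edge runs about 45° to it.

Run:
```python
from h import *
c=optics.calibration('wrist')
p=at(c,(351,93),66);g=at(c,(346,191),64);d=(p-g);print(p,g,np.degrees(np.arctan2(d[1],d[0])),np.linalg.norm(d))
```

```text
[ 655.72222864 -153.46509317   66.        ] [ 592.15609357 -225.33072761   64.        ] 48.506801638482905 95.9652173536104
```

```bash
python3 -m jog '{"delta_rot":[[0,0,-0.149],[0,0,-0.298],[0,0,-0.447],[0,0,-0.596],[0,0,-0.745]],"translation":[[35,-24,0],[70,-48,0],[105,-72,0],[140,-96,0],[175,-120,0]],"hand":[1,1,1,1,1]}'
python3 -c "
from h import *
to(600,296,225,135)"
```

```text
t: 4.85
ee_pos: [569.1, 31.5, 221.8]
orientation: [-2.205, -2.237, 0.001]
ft_force: [0.6, 0.7, -0.7]
width: 87.6
t 4.85 trans [264.   34.7  -3.2] rot [-0.001 -0.    -0.771] F [ 0.6  0.7 -0.7] w 87.6
```

```bash
python3 -m jog '{"delta_rot":[[0,0,-0.149],[0,0,-0.298],[0,0,-0.447],[0,0,-0.596],[0,0,-0.745]],"translation":[[48,7,0],[96,13,0],[144,20,0],[192,26,0],[230,31,0]],"hand":[1,1,1,1,1]}'
python3 -m jog '{"delta_rot":[[0,0,-0.026],[0,0,-0.026],[0,0,-0.026]],"translation":[[24,24,0],[24,24,0],[24,24,0]],"hand":[1,1,1]}'
python3 - <<'E'
from h import *
c=optics.calibration('wrist');snap('wrist','w3.png')
to(522,374,80,135)
for P in [(522,375,45),(588,308,5)]:print(px(c,P))
E
```

```text
t: 5.35
ee_pos: [598.0, 263.0, 221.5]
orientation: [-1.238, -2.887, 0.0]
ft_force: [0.6, -0.4, 0.6]
width: 87.6
t: 5.65
ee_pos: [598.7, 294.4, 221.4]
orientation: [-1.209, -2.899, 0.002]
ft_force: [-0.1, -0.3, -0.6]
width: 88.0
t 5.7 trans [111.3   2.2 141.6] rot [-0.002 -0.    -0.006] F [-0.2 -0.5 -0.3] w 88.0
[281.05387884  78.8437863 ]
[280.64596843 167.39545653]
```

View pics/w3.png

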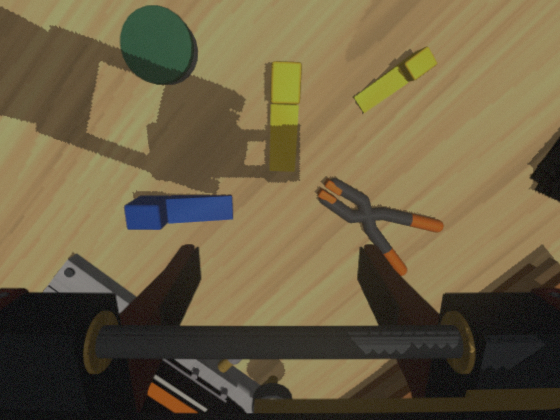

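The wrist view shows the larger yellow wedge, block top corners (273,62), (301,62), (301,103), (271,103), nose edge (268,170)–(298,171). It is clearly larger than the small yellow one at (395,80).

Run:
```python
from h import *
c=optics.calibration('wrist')
q=[at(c,p,45) for p in[(273,62),(301,62),(301,103),(271,103)]];n=[at(c,p,z) for p in[(268,170),(298,171)] for z in(5,)]
b=np.mean(q,0);m=np.mean(n,0);v=m-b
print(np.linalg.norm(q[0]-q[1]),np.linalg.norm(q[1]-q[2]),np.linalg.norm(n[0]-n[1]))
print(b,m,np.linalg.norm(v[:2]),np.degrees(np.arctan2(v[1],v[0])))
to(b[0],b[1],10,np.degrees(np.arctan2(v[1],v[0]))+180)
```

```text
27.082822438089295 37.90459404892234 35.542360761137466
[528.55602321 375.31349475  45.        ] [592.72381252 306.36323916   5.        ] 94.18939924848364 -47.057552254284325
t 5.7 trans [107.6   7.9 211.6] rot [-0.002 -0.     0.03 ] F [-0.2 -0.5 -0.3] w 88.0
```

```bash
python3 -c "
from h import *
to(526,375,9,134)"; python3 -m jog '{"delta_rot":[[0,0,0.012],[0,0,0.012],[0,0,0.012],[0,0,0.012],[0,0,0.012]],"translation":[[40,5,20],[75,5,40],[109,5,70],[109,5,115],[109,5,150]],"hand":[0.4,0.4,0.4,0.4,0.4]}'
python3 -c "
from h import *
to(526,375,9,134)"
```

```text
t 5.7 trans [109.1   5.8 212.6] rot [-0.002 -0.     0.011] F [-0.2 -0.5 -0.3] w 88.0
t: 6.2
ee_pos: [525.2, 373.9, 71.0]
orientation: [-1.229, -2.891, 0.001]
ft_force: [-0.0, 0.0, -0.1]
width: 61.5
t 6.2 trans [ 0.2  1.4 62. ] rot [-0.001  0.    -0.001] F [-0.   0.  -0.1] w 61.5
```

```bash
python3 -m jog '{"delta_rot":[[0,0,0],[0,0,0],[0,0,0],[0,0,0],[0,0,0]],"translation":[[0,1,25],[0,1,45],[0,1,58],[0,1,62],[0,1,62]],"hand":[0.4,0.4,0.4,0.4,0.4]}'
python3 -m jog '{"delta_rot":[[0,0,0],[0,0,0],[0,0,0],[0,0,0],[0,0,0]],"translation":[[0,0,0],[0,0,0],[0,0,0],[0,0,0],[0,0,0]],"hand":[-1,-1,-1,-1,-1]}'
python3 -m jog '{"delta_rot":[[0,0,0],[0,0,0],[0,0,0],[0,0,0],[0,0,0]],"translation":[[0,0,0],[0,0,-5],[0,0,-30],[0,0,-70],[0,0,-110]],"hand":[-1,-1,-1,-1,-1]}'
python3 - <<'E'
from h import *
o=get_obs();print(o['ee_pos'],np.degrees(np.arctan2(*R.from_rotvec(o['orientation']).as_matrix()[1::-1,0])))
to(440,-36,140,182.6)
E
```

```text
t: 6.7
ee_pos: [527.1, 375.0, 10.6]
orientation: [-1.23, -2.891, 0.001]
ft_force: [0.2, -0.2, -0.1]
width: 61.5
t: 7.2
ee_pos: [527.0, 375.9, 11.2]
orientation: [1.229, 2.891, 0.001]
ft_force: [-0.5, 0.4, 3.2]
width: 29.7
t: 7.7
ee_pos: [526.0, 375.1, 121.0]
orientation: [-1.228, -2.89, 0.003]
ft_force: [1.2, 0.9, -1.1]
width: 30.3
[525.98907555 375.13139644 121.03321249] 133.9470349775463
t 7.7 trans [-236.3 -347.3  -18.2] rot [-0.002 -0.001 -0.849] F [ 1.2  0.9 -1.1] w 30.3
```

```bash
python3 -c "
from h import *
to(460,-38,130,182.6)"; python3 -m jog '{"delta_rot":[[0,0,-0.085],[0,0,-0.17],[0,0,-0.255],[0,0,-0.34],[0,0,-0.425]],"translation":[[-25,-35,0],[-50,-70,0],[-75,-105,0],[-100,-140,-5],[-125,-174,-9]],"hand":[-1,-1,-1,-1,-1]}'
python3 -c "
from h import *
to(460,-38,130,182.6)"
```

```text
t 7.7 trans [-251.6 -334.2   -8.3] rot [-0.002 -0.001 -0.849] F [ 1.2  0.9 -1.1] w 30.3
t: 8.2
ee_pos: [487.3, 163.3, 129.8]
orientation: [-0.585, -3.086, 0.0]
ft_force: [0.6, 0.1, -1.5]
width: 29.6
t 8.2 trans [ -48.3 -197.3   -0.2] rot [-0.   -0.   -0.42] F [ 0.6  0.1 -1.5] w 29.6
```

```bash
python3 -m jog '{"delta_rot":[[0,0,-0.085],[0,0,-0.17],[0,0,-0.255],[0,0,-0.34],[0,0,-0.42]],"translation":[[-10,-40,0],[-20,-80,0],[-29,-120,0],[-39,-160,0],[-48,-196,0]],"hand":[-1,-1,-1,-1,-1]}'
python3 -m jog '{"delta_rot":[[0,0,0],[0,0,0]],"translation":[[0,0,0],[0,0,0]],"hand":[-1,-1]}'
python3 - <<'E'
from h import *
to(460,-38,130,182.6)
c=optics.calibration('top');im=snap('top','t4.png')
p=px(c,(540,-35,60)).round().astype(int);print(p)
x0,y0=p[0]-45,p[1]-45
cr=cv2.resize(im[y0:y0+90,x0:x0+90],None,fx=6,fy=6,interpolation=cv2.INTER_CUBIC);print(x0,y0)
cv2.imwrite('pics/c4.png',cv2.convertScaleAbs(cr,alpha=1.4)[:,:,::-1])
E
```

```text
t: 8.7
ee_pos: [459.7, -36.6, 129.8]
orientation: [0.07, -3.141, 0.0]
ft_force: [0.9, 0.2, -1.2]
width: 29.8
t: 8.9
ee_pos: [460.2, -35.5, 129.8]
orientation: [0.059, -3.141, -0.0]
ft_force: [-0.1, -0.4, -1.6]
width: 30.0
t 8.9 trans [ 0.3 -2.5 -0.2] rot [ 0.    -0.    -0.008] F [-0.1 -0.4 -1.6] w 30.0
[300 211]
255 166
```

View pics/c4.png

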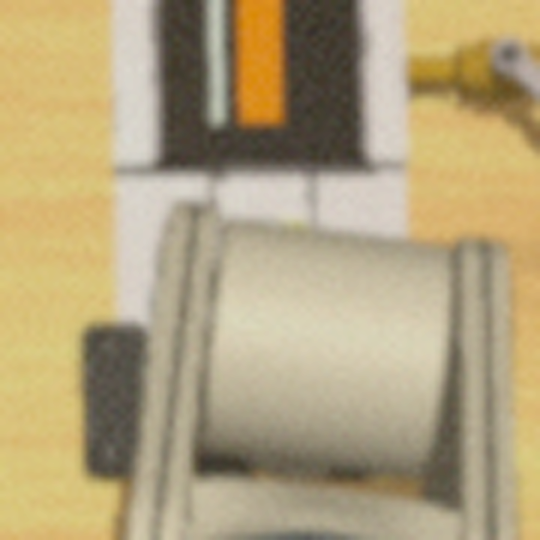

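The top crop shows the arm covering most of the wedge. The yellow nose is just visible at (292,222), the slot lines meet the face at (211,170) and (313,170), and the face edge is at y≈167. The scene camera should show the nose better, so I'll look with it.

Run:
```python
from h import *
c=optics.calibration('top');f=lambda x,y,z:at(c,(255+(x+.5)/6-.5,166+(y+.5)/6-.5),z).round(1)
print('nose',f(292,222,123),'L',f(211,170,20),'R',f(313,170,20),'edge',f(262,167,32),'pivot',f(511,53,66))
print('mould edges',f(113,167,32),f(410,172,32))
c=optics.calibration('scene');im=snap('scene','s4.png')
p=px(c,(560,-32,60)).round().astype(int);x0,y0=p[0]-50,p[1]-45;print(x0,y0)
cr=cv2.resize(im[y0:y0+80,x0:x0+105],None,fx=7,fy=7,interpolation=cv2.INTER_CUBIC)
cv2.imwrite('pics/c5.png',cv2.convertScaleAbs(cr,alpha=1.3)[:,:,::-1])
print(px(c,(596,-31.5,32)),px(c,(555,-35,119)))
```

```text
nose [554.3 -40.5 123. ] L [596.6  -3.9  20. ] R [598.  -56.5  20. ] edge [596.8 -29.6  32. ] pivot [ 651.9 -151.7   66. ]
mould edges [594.7  46.4  32. ] [ 596.2 -105.3   32. ]
204 163
[247.62593773 224.14698052] [253.12013346 191.31547199]
```

View pics/c5.png

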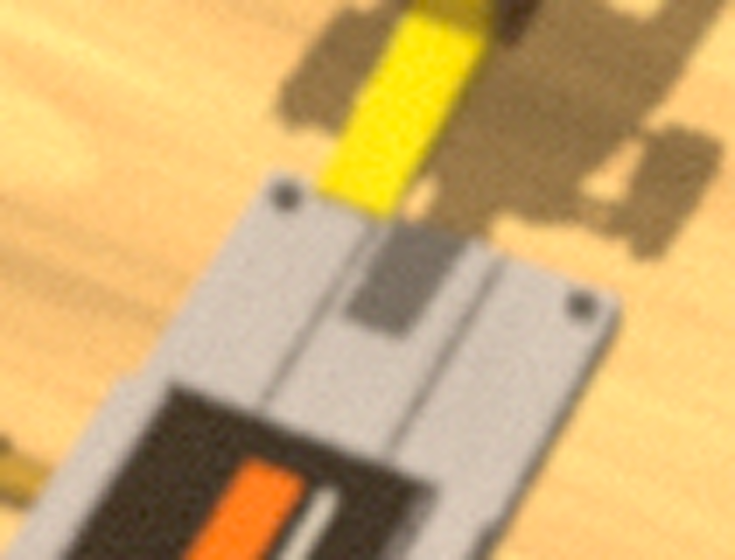

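The scene crop shows the nose's top edge at (318,185)–(390,215), the rear of the ramp at (407,12)–(488,40), the slot lines at (375,222)–(262,402) and (500,262)–(390,448), and the ski's square end at (172,385)–(438,488).

Run:
```python
from h import *
c=optics.calibration('scene');f=lambda x,y,z:at(c,(204+(x+.5)/7-.5,163+(y+.5)/7-.5),z)
n1,n2=f(318,185,124),f(390,215,124);r1,r2=f(407,12,140),f(488,40,140)
print('nose',n1.round(1),n2.round(1),(n1+n2)/2,'ramp',(r1+r2)/2)
v=(n1+n2-r1-r2)/2;print('wedge yaw',np.degrees(np.arctan2(v[1],v[0])),np.hypot(*v[:2]))
L=[f(375,222,20),f(262,402,20),f(500,262,20),f(390,448,20)]
for p in L:print(p.round(1))
v=(L[1]-L[0]+L[3]-L[2])/2;print('slot yaw',np.degrees(np.arctan2(v[1],v[0])),'mid',(L[1]+L[3])/2)
s1,s2=f(172,385,40),f(438,488,40);d=s2-s1;print('ski end',s1,s2,(s1+s2)/2,np.degrees(np.arctan2(-d[0],d[1])))
print(get_obs()['ee_pos'],np.degrees(np.arctan2(*R.from_rotvec(get_obs()['orientation']).as_matrix()[1::-1,0])))
```

```text
nose [556.8 -45.4 124. ] [556.8 -16.5 124. ] [556.79590343 -30.99194834 124.        ] ramp [482.18762091 -33.53318971 140.        ]
wedge yaw 1.9508040153096082 74.6515487328887
[490.9 -61.9  20. ]
[585.5 -57.9  20. ]
[485.7  -9.9  20. ]
[581.6  -5.7  20. ]
slot yaw 2.4907257098026827 mid [583.53401294 -31.76245859  20.        ]
ski end [606.07214582 -82.88600182  40.        ] [600.77504018  24.98541372  40.        ] [603.423593   -28.95029405  40.        ] 2.8112933891319094
[460.46363613 -34.28440041 129.70738122] -177.66493953836363
```

```bash
python3 -m jog '{"delta_rot":[[0,0,0],[0,0,0],[0,0,0],[0,0,0],[0,0,0]],"translation":[[-20,0,30],[-20,0,60],[-20,0,80],[-20,0,88],[-20,0,91]],"hand":[-1,-1,-1,-1,-1]}'
for i in 1 2 ; do python3 -m jog '{"delta_rot":[[0,0,0],[0,0,0],[0,0,0]],"translation":[[0,0,0],[0,0,0],[0,0,0]],"hand":[-1,-1,-1]}'; done
```

```text
t: 9.5
ee_pos: [480.0, -33.1, 38.0]
orientation: [0.067, -3.139, -0.0]
ft_force: [0.3, -0.2, -0.9]
width: 29.9
t: 9.8
ee_pos: [481.1, -34.1, 39.6]
orientation: [-0.065, 3.139, -0.0]
ft_force: [0.7, -0.2, -2.0]
width: 29.6
t: 10.1
ee_pos: [480.5, -34.2, 38.9]
orientation: [-0.064, 3.141, -0.0]
ft_force: [0.0, 0.3, -0.6]
width: 30.0
```

```bash
python3 -m jog '{"delta_rot":[[0,0,0],[0,0,0],[0,0,0],[0,0,0]],"translation":[[0,0,3],[0,0,5],[0,0,5],[0,0,5]],"hand":[-1,-1,-1,-1]}'
python3 -m jog '{"delta_rot":[[0,0,0],[0,0,0],[0,0,0]],"translation":[[0,0,1.5],[0,0,1.5],[0,0,1.5]],"hand":[-1,-1,-1]}'
python3 -m jog '{"delta_rot":[[0,0,0],[0,0,0],[0,0,0]],"translation":[[0,0,1],[0,0,1],[0,0,1]],"hand":[-1,-1,-1]}'
python3 -m jog '{"delta_rot":[[0,0,0],[0,0,0],[0,0,0]],"translation":[[0,0,0.7],[0,0,0.7],[0,0,0.7]],"hand":[-1,-1,-1]}'
```

```text
t: 10.5
ee_pos: [480.2, -34.1, 33.5]
orientation: [0.065, -3.14, -0.0]
ft_force: [0.2, -0.0, -1.0]
width: 29.9
t: 10.8
ee_pos: [480.3, -34.1, 32.1]
orientation: [0.065, -3.141, -0.0]
ft_force: [-1.0, -1.1, -2.5]
width: 30.1
t: 11.1
ee_pos: [480.4, -34.1, 31.2]
orientation: [-0.065, 3.141, 0.0]
ft_force: [0.2, -0.2, -1.1]
width: 30.0
t: 11.4
ee_pos: [480.4, -34.1, 31.1]
orientation: [-0.065, 3.141, -0.0]
ft_force: [-3.5, -0.2, 9.3]
width: 29.9
```

```bash
python3 -m jog '{"delta_rot":[[0,0,-0.004],[0,0,-0.004],[0,0,-0.004],[0,0,-0.004],[0,0,-0.004]],"translation":[[-8,0,-0.4],[-18,0,-0.4],[-28,0,-0.4],[-38,0,-0.4],[-45,0,-0.4]],"hand":[-1,-1,-1,-1,-1]}'
python3 -m jog '{"delta_rot":[[0,0,0],[0,0,0]],"translation":[[-4,0,0],[-6,0,0]],"hand":[-1,-1]}'
python3 -m jog '{"delta_rot":[[0,0,0],[0,0,0]],"translation":[[0,0,0],[0,0,0]],"hand":[-1,-1]}'
python3 - <<'E'
from h import *
c=optics.calibration('scene');im=snap('scene','s6.png')
x0,y0=204,173
cr=cv2.resize(im[y0:y0+80,x0:x0+105],None,fx=7,fy=7,interpolation=cv2.INTER_CUBIC)
cv2.imwrite('pics/c6.png',cv2.convertScaleAbs(cr,alpha=1.3)[:,:,::-1])
print(get_obs()['ee_pos'],get_obs()['ft_force'])
E
```

```text
t: 11.9
ee_pos: [525.9, -32.2, 31.1]
orientation: [0.071, -3.14, 0.0]
ft_force: [-6.3, -1.0, 11.5]
width: 29.9
t: 12.1
ee_pos: [531.4, -32.0, 31.2]
orientation: [0.071, -3.14, -0.0]
ft_force: [-5.3, -0.1, 10.0]
width: 30.1
t: 12.3
ee_pos: [531.8, -32.0, 31.2]
orientation: [-0.071, 3.141, -0.0]
ft_force: [-3.0, 0.3, 6.7]
width: 30.0
[531.70537571 -31.94502358  31.13412388] [-2.1735375   0.94927207  5.97455775]
```

View pics/c6.png

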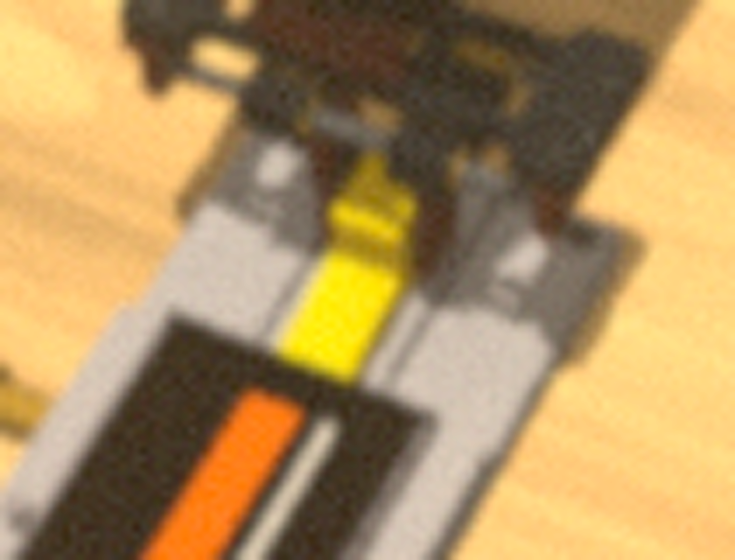

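The wedge is centred between the slot lines, with its nose under the ski's square end at (317,365), and the ski is not visibly lifted. I'll measure the lift by sub-pixel tracking of the orange and white stripe ends in averaged scene pictures, starting with a baseline now.

```bash
cat >> h.py <<'E'
def avg(n=8): return np.mean([optics.get_image('scene').astype(np.float32) for _ in range(n)],0)
def shift(A,B,x0,x1,y0,y1):
    g=lambda I:cv2.GaussianBlur((I[...,0]-0.5*I[...,2]).astype(np.float32),(0,0),.7)
    W=np.eye(2,3,dtype=np.float32)
    T=np.ascontiguousarray(g(A)[y0:y1,x0:x1]); W[0,2],W[1,2]=x0,y0
    cc,W=cv2.findTransformECC(T,g(B),W,cv2.MOTION_TRANSLATION,(3,200,1e-6),None,3)
    return (W[:,2]-[x0,y0]).round(3),round(cc,4)
def lift():
    B=avg(); A=np.load('base.npy')
    print('stripe',shift(A,B,222,252,227,250),'static',shift(A,B,262,280,172+60,256))
    o=get_obs();print(o['t'],o['ee_pos'].round(1),o['ft_force'].round(1))
E
python3 - <<'E'
from h import *
np.save('base.npy',avg()); lift()
c=optics.calibration('scene')
for h in (0,4): print(px(c,(625,-20,40+h*.9)))
E
```

```text
stripe (array([-0.048,  0.061]), 0.9994) static (array([-0.12 ,  0.174]), 0.9991)
13.15 [531.7 -32.   31.2] [-1.7  1.5  6.7]
[245.79027189 232.4571964 ]
[245.72604428 231.65342276]
```

```bash
for i in 1 2 3; do python3 -m jog '{"delta_rot":[[0,0,0],[0,0,0],[0,0,0]],"translation":[[-2,0,0],[-4,0,0],[-4,0,0]],"hand":[-1,-1,-1]}'; done; python3 -c "
from h import *
lift()"
```

```text
t: 13.45
ee_pos: [535.7, -31.8, 31.2]
orientation: [0.071, -3.141, 0.0]
ft_force: [-3.5, 0.6, 6.7]
width: 29.8
t: 13.75
ee_pos: [539.5, -31.6, 31.1]
orientation: [0.071, -3.14, -0.0]
ft_force: [-3.8, -0.3, 8.0]
width: 30.1
t: 14.05
ee_pos: [542.3, -31.4, 31.1]
orientation: [0.071, -3.138, -0.0]
ft_force: [-7.6, 0.5, 11.6]
width: 29.8
stripe (array([-0.023, -0.096]), 0.9992) static (array([-0.178,  0.27 ]), 0.999)
14.45 [542.3 -31.4  31.1] [-7.4  0.1 11. ]
```

```bash
for i in 1 2; do python3 -m jog '{"delta_rot":[[0,0,0],[0,0,0],[0,0,0]],"translation":[[-2,0,0],[-4,0,0],[-4,0,0]],"hand":[-1,-1,-1]}'; done; python3 -c "
from h import *
lift()"
```

```text
t: 14.75
ee_pos: [545.5, -31.2, 31.1]
orientation: [0.071, -3.137, -0.0]
ft_force: [-8.5, -0.4, 13.4]
width: 29.6
t: 15.05
ee_pos: [549.5, -31.0, 31.1]
orientation: [0.071, -3.136, -0.0]
ft_force: [-10.0, -0.7, 13.1]
width: 30.0
stripe (array([-0.031, -0.396]), 0.9994) static (array([-0.018, -0.037]), 0.9992)
15.45 [549.5 -31.   31.1] [-9.6  0.1 13.3]
```

Two estimates agree: about 2.1 mm from the image and 1.9 mm from the ramp since contact. I'll push on about 9 mm.

```bash
python3 -m jog '{"delta_rot":[[0,0,0],[0,0,0],[0,0,0]],"translation":[[-2,0,0],[-4,0,0],[-4,0,0]],"hand":[-1,-1,-1]}';python3 -m jog '{"delta_rot":[[0,0,0],[0,0,0],[0,0,0],[0,0,0],[0,0,0]],"translation":[[-2,0,0],[-4,0,0],[-5,0,0],[-5,0,0],[-5,0,0]],"hand":[-1,-1,-1,-1,-1]}'; python3 -c "
from h import *
lift()
im=np.load('base.npy');B=avg(4)
f=lambda I:cv2.resize(np.clip(I[178:253,204:284]*1.3,0,255).astype(np.uint8),None,fx=5,fy=5,interpolation=cv2.INTER_CUBIC)
cv2.imwrite('pics/c7.png',np.hstack([f(im),f(B)])[:,:,::-1])"
```

```text
t: 15.75
ee_pos: [553.5, -30.8, 31.1]
orientation: [0.071, -3.136, -0.0]
ft_force: [-8.7, 0.0, 13.8]
width: 29.5
t: 16.25
ee_pos: [558.3, -30.6, 31.1]
orientation: [0.071, -3.136, -0.0]
ft_force: [-9.7, -1.0, 13.1]
width: 29.7
stripe (array([ 0.075, -0.878]), 0.9993) static (array([-0.202,  0.304]), 0.9991)
16.65 [558.3 -30.6  31.1] [-9.  -0.9 13.2]
```

View pics/c7.png

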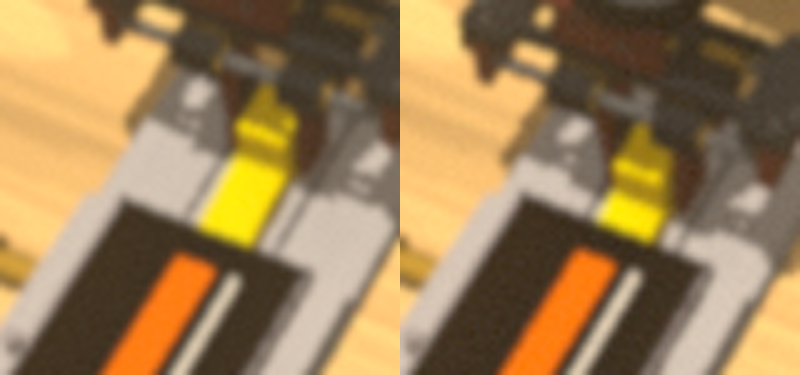

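The right half (now) shows the ski's square end raised on the ramp with the wedge centred. Lift is about 4.5 mm from the image and 3.8 mm from the ramp. I'll settle briefly and hand in.

```bash
python3 -m jog '{"delta_rot":[[0,0,0],[0,0,0],[0,0,0],[0,0,0],[0,0,0]],"translation":[[0,0,0],[0,0,0],[0,0,0],[0,0,0],[0,0,0]],"hand":[-1,-1,-1,-1,-1]}'; python3 -c "
from h import *
print(ctrl.close_job())"
```

```text
t: 17.35
ee_pos: [558.3, -30.6, 31.1]
orientation: [0.071, -3.136, -0.0]
ft_force: [-9.8, 0.5, 13.5]
width: 29.7
the job is handed in; nothing more can be done
None
```

I turned the valve lever to half open, then pushed the larger yellow wedge flat along the ledge into the pry slot until the square end lifted about 4 mm. I handed the job in at 17.35 s, with the wedge still gripped.

- **Valve:** after I let go of the lever, the wrist camera put it at about 45.8°. I did not measure it again before handing in, but the arm stayed clear of it.
- **Lift:** the two checks disagree slightly. Tracking the ski's stripe in the scene camera gave about 4.5 mm, and travel along the ramp after first contact gave about 3.8 mm. Both are inside the 2–7 mm limits.
- **Wedge:** the fingers were 29.7 mm apart on the 30 mm block, and the tool stayed at a steady height within about 0.006 rad of vertical. The nose is about 51 mm into the slot by ramp geometry.
- **Weak check:** the fixed reference patch I tracked alongside the stripe wandered by up to 0.3 px, about 1.5 mm of lift, so it did little to confirm the camera figure.
- **Forces:** the final push was about 10 N with about 13 N of downward press.
- **Not measured:** I did not check the bystanders' positions, the ski tip's level across or how far it shifted. The close-ups showed nothing wrong with the ski tip.

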